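# Index the stair turntable by one tooth

### The arm

A 6-joint arm with a two-finger parallel gripper is mounted at the origin on a cart in front of the work surface, level with it; the furniture and walls round the work are solid. World frame = base frame: x ahead of the robot, y to its left, z up, the work surface at z = 0. Lengths are in m, angles in rad, forces in N, time in s.
With the tool pointing down it reaches from about 0.325 to 1 m from the base axis. Payload 5.1 kg.
Tool frame: the origin (TCP) lies on the centre line of the jaws, within the pads' length; the fingertips stand 14 mm ahead of it and the grasp point (between the pads) lies 5 mm behind it; z points along the fingers, y is the line along which they close (so a half turn about z gives the same grasp; the last joint's range is limited). The gripper opens to 85 mm and grips with 20 to 120 N. Pads are 22 mm wide; open, the fingers measure 114 mm over their backs; the gripper's body (76 mm by 85 mm) begins 54 mm behind the grasp point. The pads swing forward as they close: fully open they stand 13 mm farther back than shut.
Start: joints at [-1.293, 0.124, 1.65, -0, 1.367, -0.083], TCP at [0.229, -0.608, 0.245] pointing down, gripper open.
Joint ranges: [-2.61, 2.61], [-1.02, 2.33], [0.03, 2.71], [-1.35, 4.49], [0.32, 2.68], [-2.91, 2.91]. Speed limits (rad/s): [2.57, 2.57, 3.14, 3.14, 3.14, 3.14].

### API

Orientations are given as [roll, pitch, yaw] about the fixed x, y, z axes, in that order (R = Rz(yaw) Ry(pitch) Rx(roll)).
In Python, from plant import r, eyes gives the robot as it stands. The module is installed in compiled form; this text tells all that it offers.
- The arm moves only by the shell command python3 -m crank 'ROWS' [FORCE]. ROWS is a JSON object of lists of equal length, an entry for each row: "gripper": the closure, from 0 (fully open) to 1 (shut); "dp": the shift along the world's x, y, z in mm, a list of three; "twist": the turn about the world's z in degrees. A call has exactly 10 rows; each row is the pose to reach, as a shift and turn from the pose commanded when the call began; what a row does not reach only later rows make up. A row lasts 1/12 s, in which the tool goes at most 41.7 mm and 7.16 degrees, less where a joint would pass 70% of its speed; a pose out of reach is approached as far as the arm can. A call with a gripper value outside its range is refused whole. The fingers move at their own pace and stop on an object; FORCE is the grip in N (left out, the last holds). Time passes only in rows, so rows that repeat a pose let the fingers close, or fill a call up. It gives the time, the measured TCP pose, the force, the opening and the grip force at its end, in the units of the state.
- r.sense(): the state, without advancing time (a new reading comes with each control period).
- eyes.camera(name): name is "scene" or "top" or "wrist"; returns a dict with "frame" (400x640x3 uint8, red, green, blue), "vertical_fov" (degrees; the focal length in pixels is half the picture's height over the tangent of half this angle, whatever the lens; pixels are square), "cx", "cy" (the principal point, pixels), "position" and "attitude" of the camera in the world. Camera axes: x right, y up, looking along -z (the intrinsics and any distortion apply to the point x, -y, -z); pixel columns grow to the right and rows downward; lengths in m; the calibration is good to about 2 mm. The wrist camera is an equidistant fisheye: a pixel r from the principal point sees the ray r / f radians off the axis. A picture is of the moment at which its call begins. There is no depth.
- r.close_job(): hands the job in; it is judged then, once.
Trained networks look in the newest picture that a camera, given by its name, has taken for a name from the list of things; names that differ only in an ending like _2 or _b are one class to them, and where a whole thing is asked for, a point or a joint stands for the part that bears it (a point fixed in the world has none). Each returns a list of dicts, best first, with "confidence" (0 to 1); they miss things now and then, are a little off and sometimes report something else, mostly with a low value. They report only what shows in the picture. A call takes as long as a camera call.
- eyes.recognise(camera, label): "rect" ([left, top, right, bottom] in pixels, round what is visible of it).
The state is a dict: "clock": time; "qpos": joint angles; "joint_vel": joint speeds; "effort": joint torques, N m; "eef_pos": TCP position; "orientation": TCP orientation; "contact_force": force on the tool from outside, world axes, zero at the start; "moment": the same for the moment, N m; "width": finger opening in m; "gripper_force": force on a finger pad.
Only numpy, scipy, OpenCV 4.12 (cv2) and the standard library are available. Lean on these libraries where they do the work, as an engineer would, in place of code of your own. Each camera call takes 0.05 s, during which the arm holds its last target. There are 200 camera calls.

### The job

Two plywood turntables stand on the bench, each with a brass star wheel under its deck. With the closed fingertips through the access slot of the turntable that carries the small wooden stair, push a tooth of its star wheel along in the direction of the red arrow, so that the wheel advances by one tooth (an eighth of a turn, clockwise from above), and then withdraw. Do not touch the stair or its grey platter, and leave the turntable with the bronze jar as it is.

Things in the scene. Friction and masses are not known exactly. Their poses are not given: they have to be found in the camera images.
- stair_slot (a point): Centre of the slot mouth in the stair turntable's fixed plywood deck (226x216 mm; deck top, at this point, 30 mm above the bench, 4 mm thick; black floor inside at 4 mm). Slot 144 mm long along y, 44 mm wide along x, on the robot's side. x points level to the wheel's vertical axis, 76 mm away; y points along the slot as the red arrow does; z up.
- stair_tooth (a point): Point on the brass tooth to push, 85 mm from the axis, 22 mm above the bench; turns with the flat wheel. 8 radial teeth 45 deg apart, 10 mm wide, 8 to 22 mm above the bench, tips 100 mm and hub 40 mm from the axis. Starts 0 to 16 deg short of mid-slot; the gap behind it (against the arrow) is open to shut fingers. Light friction (1 to 2 N), no spring or click: stays where left.
- stair_platter: Grey round platter, 104 mm across, 31 to 36 mm above the bench, fixed to the star wheel and carrying the fixed wooden stair model (84x64 mm, top 84 mm above the bench); all turn together. Origin on the wheel's vertical axis at bench height; z up; x turns with the wheel. Not to be touched.
- jar_tooth (a point): The same tooth point on the other turntable, of the same build, which carries a bronze-brown jar with a black lid (top 102 mm above the bench); 85 mm from that wheel's axis. That wheel must not be turned.

How it is judged:
At the end, for the whole second after the job is handed in: The stair turntable's wheel rests 45 degrees (give or take 11) further along the red arrow than at the start: tooth point 50 to 80 mm from its start and over 20 mm past mid-slot. The jar turntable's tooth point is within 10 mm of its start (distance of stair_tooth from where it was at the start of the episode between 0.0497 and 0.0798 m and y of stair_tooth in the frame of stair_slot above 0.02 m and angular speed of stair_platter below 0.1 rad/s and distance of jar_tooth from where it was at the start of the episode below 0.01 m); the robot touches nothing.
It fails at once if the robot touches the stair or its platter with more than 1 N (contact force between any of the fingers, the arm and stair_platter above 1 N).
It fails at once if the jar turntable's wheel is turned by more than 10 mm at the tooth (distance of jar_tooth from where it was at the start of the episode above 0.01 m).
It also fails if it takes over 32 s, if anything falls off the work surface, if the arm or the gripper's body presses on something with over 40 N, if the wrist force passes 120 N, or if a joint passes its speed limit or range.

## Working session

There is one attempt and no reset: what is moved stays moved. The work goes in short steps, Python scripts to look and compute and a shell command to move; the robot and the scene stay as the last step left them, time stands still between calls to the robot, and variables do not carry over. Pictures are saved under pics/ and viewed, at most 10 in all, crops included, and the job is handed in when it is done.

```bash
mkdir -p pics; cat > h.py <<'E'
import numpy as np,cv2
from plant import r,eyes
def cam(n,save=None):
    c=eyes.camera(n)
    if save: cv2.imwrite('pics/'+save,c['frame'][:,:,::-1])
    return c
def Rm(c):
    a=np.array(c['attitude'],float)
    if a.shape==(3,3): return a
    from scipy.spatial.transform import Rotation as R
    return R.from_euler('xyz',a).as_matrix() if a.size==3 else None
def px2w(c,u,v,z,fish=False):
    f=200/np.tan(np.radians(c['vertical_fov'])/2)
    x,y=(u-c['cx']),(v-c['cy'])
    if fish:
        rr=np.hypot(x,y);t=rr/f
        d=np.array([x/rr*np.sin(t),-y/rr*np.sin(t),-np.cos(t)])
    else: d=np.array([x/f,-y/f,-1])
    d=Rm(c)@d;p=np.array(c['position'])
    return p+d*(z-p[2])/d[2]
E
python3 - <<'E'
from h import *
for n in ['top','scene']:
    c=cam(n,n+'1.png');print({k:v for k,v in c.items() if k!='frame'})
    for l in ['stair_slot','stair_tooth','stair_platter','jar_tooth']:
        print(n,l,[(d['rect'],round(d['confidence'],2)) for d in eyes.recognise(n,l)][:3])
print(r.sense())
E
```

```text
{'vertical_fov': 47.56984664743156, 'cx': 325.0534278206467, 'cy': 204.68725024210838, 'position': array([ 0.35033957, -0.01833891,  0.94429902]), 'attitude': array([ 0.19039682, -0.0251176 , -1.56852848])}
top stair_slot [([176.4, 120.2, 300.2, 241.4], 0.59)]
top stair_tooth [([207.0, 146.5, 262.0, 226.2], 0.95)]
top stair_platter [([214.9, 146.9, 264.2, 200.1], 0.67)]
top jar_tooth [([363.0, 163.5, 427.6, 236.6], 0.96)]
{'vertical_fov': 53.354100495338756, 'cx': 322.65540205525406, 'cy': 204.04875454121915, 'position': array([0.11355205, 0.57490485, 0.500201  ]), 'attitude': array([ 1.01187820e+00, -1.13083425e-04, -2.54759105e+00])}
scene stair_slot [([168.2, 199.0, 328.2, 308.6], 0.96)]
scene stair_tooth [([210.0, 204.2, 298.2, 279.5], 0.61)]
scene stair_platter [([215.6, 203.8, 272.2, 255.3], 0.7)]
scene jar_tooth [([323.0, 141.8, 381.8, 199.6], 0.91)]
{'clock': 0.5, 'qpos': array([-1.29262064e+00,  1.23811980e-01,  1.65030487e+00, -3.15635721e-06,
        1.36747633e+00, -8.26289655e-02]), 'joint_vel': array([-0.00052748,  0.00024173, -0.00081004, -0.00092594,  0.0015903 ,
       -0.00128461]), 'effort': array([-9.16664903e-04, -4.23085034e+01, -3.65317690e+01, -1.38979308e-04,
        1.29817443e-03,  4.03323369e-06]), 'eef_pos': array([ 0.22942008, -0.60815858,  0.24531157]), 'orientation': array([-3.14159187e+00,  3.03706784e-06,  3.60805292e-01]), 'contact_force': array([-1.27275069,  0.06221848, -0.50066921]), 'moment': array([-0.01895339,  0.01052122,  0.0036851 ]), 'gripper_force': 0.0, 'width': 0.08511038047098939}
```

View pics/top1.png

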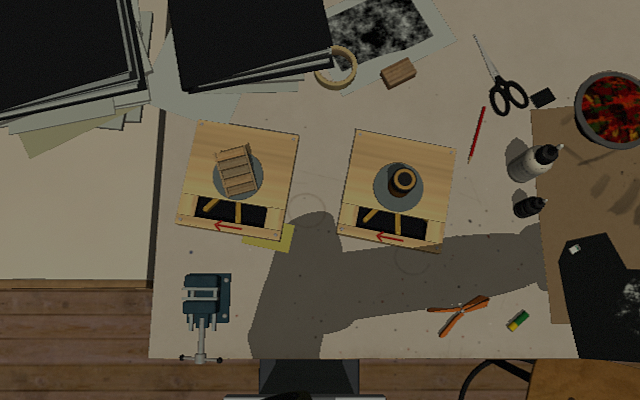

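View pics/scene1.png

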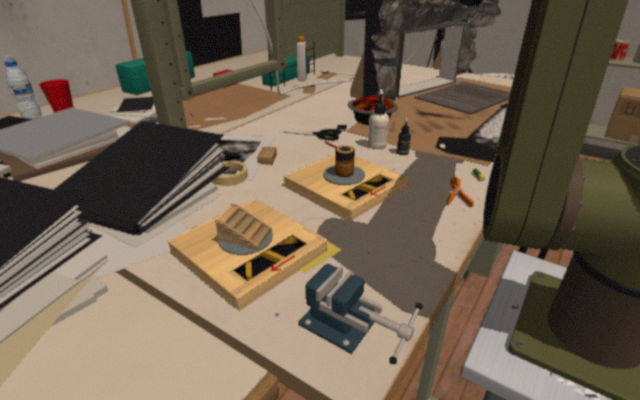

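The arrow points left in the top image (+y). The stair turntable is the left one, with its slot at about (231,211), the tooth to push at about (238,212), and the gap behind it to the right. I'll zoom in.

```bash
python3 - <<'E'
from h import *
im=cv2.imread('pics/top1.png')[110:255,165:310]
cv2.imwrite('pics/crop1.png',cv2.resize(im,None,fx=4,fy=4,interpolation=cv2.INTER_CUBIC))
E
```

```text
(no output)
```

View pics/crop1.png

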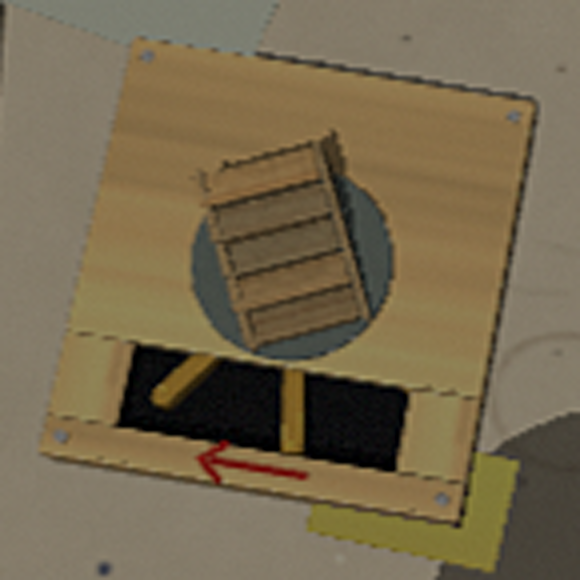

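The crop shows the slot corners at about (131,344), (410,388), (395,470) and (118,425), and the tooth centre line at x≈292, y 368–452. The platter centre is about (292,260). I'll convert these and check the sizes.

```bash
python3 - <<'E'
from h import *
c=cam('top')
P=lambda u,v,z:px2w(c,165+(u-1.5)/4,110+(v-1.5)/4,z)
D=[P(*p,.030) for p in [(133,39),(537,100),(460,523),(40,455)]]
S=[P(*p,.030) for p in [(131,344),(410,388),(395,470),(118,425)]]
n=np.linalg.norm
for Q in(D,S): print(np.round(np.mean(Q,0),4),[round(n(Q[i]-Q[(i+1)%4])*1e3) for i in range(4)])
print(np.round(S,4)); print('plat',P(292,260,.036))
s=np.mean(S,0);y=(S[0]+S[3]-S[1]-S[2])/2;y/=n(y);yd=D[0]-D[1];yd/=n(yd)
x=np.array([y[1],-y[0],0]);print('x',x,'yaw y',np.degrees(np.arctan2(y[1],y[0])),np.degrees(np.arctan2(yd[1],yd[0])))
ax=s+.076*x;print('axis',ax)
for p in [(292,372),(292,452),(155,400),(210,362)]:
  w=P(*p,.022);d=w-ax;print(w, 'slot',(w-s)@x,(w-s)@y,'ang',np.degrees(np.arctan2(d@y,-d@x)),n(d[:2]))
E
```

```text
[0.581  0.1392 0.03  ] [216, 227, 215, 225]
[0.5117 0.1516 0.03  ] [145, 43, 142, 42]
[[0.5437 0.2204 0.03  ]
 [0.5218 0.0775 0.03  ]
 [0.4795 0.084  0.03  ]
 [0.5017 0.2246 0.03  ]]
plat [0.587147   0.13911906 0.036     ]
x [ 0.98812058 -0.15368056  0.        ] yaw y 81.15971900590327 81.63188136265178
axis [0.58674914 0.13996352 0.03      ]
[0.53125268 0.13924931 0.022     ] slot 0.021272568046830607 -0.00923445425925015 ang -9.577608682919296 0.05550105362653004
[0.48957735 0.13764182 0.022     ] slot -0.01966064732326769 -0.017227532146963896 ang -10.208972012058135 0.09719952319935148
[0.51610881 0.20864642 0.022     ] slot -0.004356393041709618 0.057010944041752505 ang 35.35479170430698 0.0985261267035579
[0.53620161 0.18152742 0.022     ] slot 0.019665376908985784 0.03330197471112025 ang 30.589277383140296 0.06544166317008392
```

Sizes agree (deck 226×216, slot 144×43, axis matches platter to 1 mm), and the tooth sits at −10°. First I'll move above the gap with the closing line along the slot (twist −29°). A TCP height of about 29 mm at the push keeps the gripper body above the stair.

```bash
python3 -m crank '{"gripper":[1,1,1,1,1,1,1,1,1,1],"dp":[[13,35,0],[27,71,0],[40,107,0],[54,143,0],[67,178,0],[81,214,0],[94,250,0],[108,286,0],[121,321,0],[135,357,0]],"twist":[-1.5,-3,-4.5,-6,-7.5,-9,-10.5,-12,-13.5,-15]}' 40
python3 -m crank '{"gripper":[1,1,1,1,1,1,1,1,1,1],"dp":[[13,35,0],[27,71,0],[40,107,0],[54,143,0],[67,178,0],[81,214,0],[94,250,0],[108,286,0],[121,321,0],[135,357,0]],"twist":[-1.5,-3,-4.5,-6,-7.5,-9,-10.5,-12,-13.5,-14.3]}'
```

```text
clock: 1.38
eef_pos: [0.3646, -0.2495, 0.2456]
orientation: [3.141, -0.001, 0.097]
contact_force: [0.5, -0.1, 0.9]
width: -0.0001
gripper_force: 0.0
clock: 2.22
eef_pos: [0.4997, 0.1079, 0.2457]
orientation: [-3.142, -0.001, -0.151]
contact_force: [0.6, -0.9, 0.6]
width: -0.0005
gripper_force: 0.0
```

```bash
python3 -m crank '{"gripper":[1,1,1,1,1,1,1,1,1,1],"dp":[[0,0,-20],[0,-1,-45],[0,-1,-70],[1,-2,-95],[1,-2,-120],[1,-2,-140],[1,-2,-155],[1,-2,-170],[1,-2,-180],[1,-2,-180]],"twist":[0,0,0,0,0,0,0,0,0,0]}'
python3 - <<'E'
from h import *
c=cam('wrist','w1.png');t=cam('top');s=cam('scene')
a=cv2.resize(t['frame'][110:255,165:310],(400,400),interpolation=cv2.INTER_CUBIC)
b=cv2.resize(s['frame'][180:320,160:340],(400,311),interpolation=cv2.INTER_CUBIC)
b=cv2.copyMakeBorder(b,0,89,0,0,cv2.BORDER_CONSTANT)
cv2.imwrite('pics/ab.png',np.hstack([a,b])[:,:,::-1])
E
```

```text
clock: 3.05
eef_pos: [0.4987, 0.1037, 0.063]
orientation: [3.141, 0.004, -0.151]
contact_force: [-0.4, -1.1, -0.4]
width: 0.0
gripper_force: 0.0
```

View pics/w1.png

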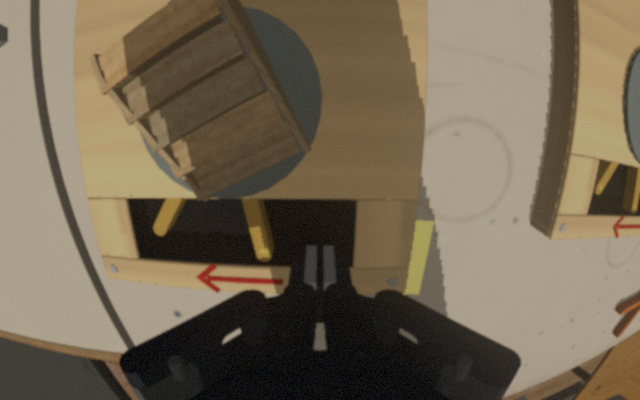

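View pics/ab.png

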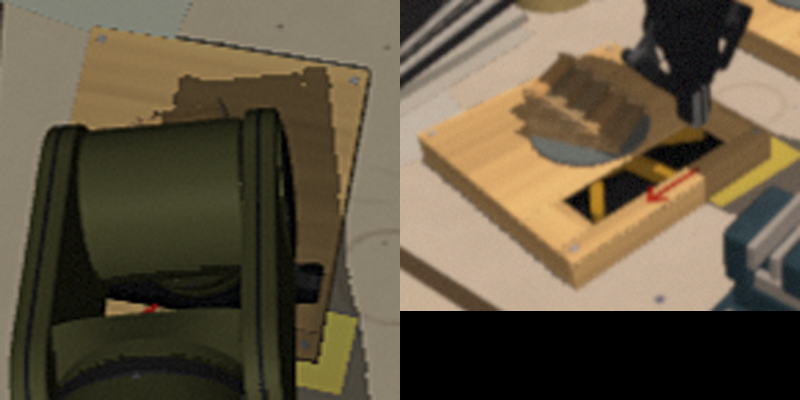

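Fingers hang above the right part of the slot, clear of the tooth. I'll do a quick wrist-camera cross-check of the slot's near and far edges and the fingertip, using slot corners (130,198), (355,200) and (353,268).

```bash
python3 - <<'E'
from h import *
c=cam('wrist');e=r.sense()['eef_pos'];print(e)
s=np.array([.5117,.1516,.03]);x=np.array([.989,-.149,0]);y=np.array([.149,.989,0])
for u,v,z in [(130,198,.03),(355,200,.03),(353,268,.03),(265,259,.022),(250,200,.022),(311,246,e[2]-.014),(329,246,e[2]-.014)]:
    w=px2w(c,u,v,z,True);print((u,v),np.round(w,4),'slot mm',np.round([(w-s)@x*1e3,(w-s)@y*1e3],1))
E
```

```text
[0.50141435 0.10394945 0.06662628]
(130, 198) [0.5462 0.2211 0.03  ] slot mm [23.7 73.9]
(355, 200) [0.5237 0.0817 0.03  ] slot mm [ 22.3 -67.3]
(353, 268) [0.4799 0.0877 0.03  ] slot mm [-21.9 -68. ]
(265, 259) [0.4899 0.1424 0.022 ] slot mm [-20.2 -12.4]
(250, 200) [0.5303 0.1428 0.022 ] slot mm [19.7 -5.9]
(311, 246) [0.5103 0.1083 0.0526] slot mm [  5.  -43.1]
(329, 246) [0.5089 0.0992 0.0526] slot mm [  5.  -52.3]
```

Consistent within 3 mm, so I descend.

```bash
python3 -m crank '{"gripper":[1,1,1,1,1,1,1,1,1,1],"dp":[[0,0,-5],[0,0,-10],[0,0,-15],[0,0,-20],[0,0,-25],[0,0,-30],[0,0,-34],[0,0,-37],[0,0,-37],[0,0,-37]],"twist":[0,0,0,0,0,0,0,0,0,0]}'
```

```text
clock: 4.08
eef_pos: [0.5003, 0.1038, 0.0281]
orientation: [3.141, 0.0, -0.151]
contact_force: [-0.0, 0.0, 0.5]
width: -0.0003
gripper_force: 0.0
```

Free of contact. Push along the slot: 68 mm over two calls.

```bash
python3 -m crank '{"gripper":[1,1,1,1,1,1,1,1,1,1],"dp":[[1,5,0],[1,9,0],[2,13,0],[3,17,0],[3,21,0],[4,25,0],[4,29,0],[5,32,0],[5,34,0],[5,35,0]],"twist":[0,0,0,0,0,0,0,0,0,0]}'
python3 -m crank '{"gripper":[1,1,1,1,1,1,1,1,1,1],"dp":[[1,4,0],[1,8,0],[2,12,0],[2,16,0],[3,20,0],[3,24,0],[4,27,0],[4,30,0],[5,32,0],[5,33,0]],"twist":[0,0,0,0,0,0,0,0,0,0]}'
python3 - <<'E'
from h import *
c=cam('wrist','w2.png')
E
```

```text
clock: 4.92
eef_pos: [0.5054, 0.1391, 0.0282]
orientation: [3.142, -0.0, -0.15]
contact_force: [-0.6, -0.9, -0.0]
width: 0.0002
gripper_force: 0.6
clock: 5.75
eef_pos: [0.5106, 0.1722, 0.0284]
orientation: [-3.141, -0.0, -0.15]
contact_force: [-0.4, -1.7, 0.4]
width: -0.0002
gripper_force: 0.7
```

View pics/w2.png

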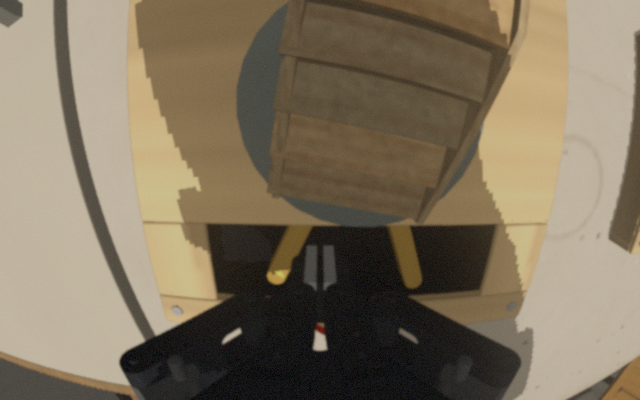

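The tooth (left, 300,228→277,276) has moved past mid-slot, and the next tooth is at (398,228→413,280). I'll measure the angles.

```bash
cat > m.py <<'E'
from h import *
def ang(c,pts):
    ax=np.array([.5867,.140,0]);x=np.array([.989,-.149,0]);y=np.array([.149,.989,0])
    for u,v in pts:
        w=px2w(c,u,v,.022,True);d=w-ax;print((u,v),np.degrees(np.arctan2(d@y,-d@x)).round(1),np.hypot(*d[:2]).round(4))
E
python3 - <<'E'
from m import *
c=cam('wrist');ang(c,[(300,228),(277,276),(398,228),(413,280)])
E
```

```text
(300, 228) 27.9 0.0663
(277, 276) 27.0 0.0961
(398, 228) -15.3 0.0611
(413, 280) -17.3 0.0936
```

Advance so far is about 34°, so about 11° remain (≈16 mm).

```bash
python3 -m crank '{"gripper":[1,1,1,1,1,1,1,1,1,1],"dp":[[0,3,0],[1,5,0],[1,7,0],[1,9,0],[2,11,0],[2,13,0],[2,14,0],[2,15,0],[2,16,0],[2,16,0]],"twist":[0,0,0,0,0,0,0,0,0,0]}'
python3 - <<'E'
from h import *
c=cam('wrist','w3.png')
E
```

```text
clock: 6.68
eef_pos: [0.5124, 0.188, 0.0283]
orientation: [-3.142, 0.0, -0.15]
contact_force: [0.1, -1.1, 0.5]
width: -0.0001
gripper_force: 0.5
```

View pics/w3.png

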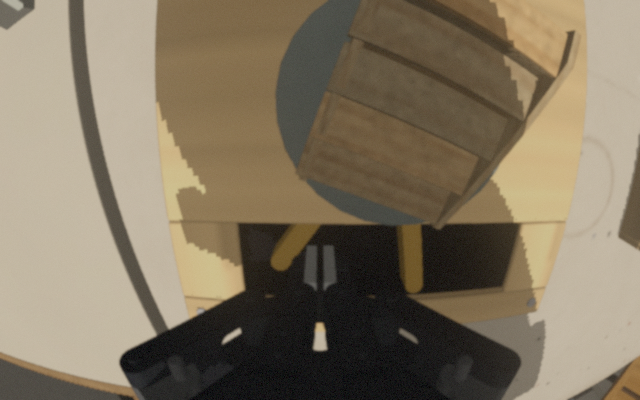

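The tooth is now at (310,228→281,266), with the next at (410,228→413,287). I'll back off slightly and lift straight out.

```bash
python3 - <<'E'
from m import *
c=cam('wrist');ang(c,[(310,228),(281,266),(410,228),(413,287)])
E
python3 -m crank '{"gripper":[1,1,1,1,1,1,1,1,1,1],"dp":[[0,-3,0],[-1,-6,0],[-1,-6,0],[-1,-6,15],[-1,-6,35],[-1,-6,60],[-1,-6,90],[-1,-6,120],[-1,-6,150],[-1,-6,180]],"twist":[0,0,0,0,0,0,0,0,0,0]}'
python3 -m crank '{"gripper":[1,1,1,1,1,1,1,1,1,1],"dp":[[0,-10,20],[0,-40,20],[0,-75,20],[0,-110,20],[0,-145,20],[0,-180,20],[0,-215,20],[0,-240,20],[0,-250,20],[0,-250,20]],"twist":[0,0,0,0,0,0,0,0,0,0]}'
python3 - <<'E'
from h import *
t=cam('top','t2.png')
cv2.imwrite('pics/crop2.png',cv2.resize(t['frame'][110:255,165:310],None,fx=4,fy=4,interpolation=cv2.INTER_CUBIC)[:,:,::-1])
E
```

```text
(310, 228) 35.5 0.0725
(281, 266) 35.5 0.0983
(410, 228) -6.1 0.0598
(413, 287) -7.6 0.0953
clock: 7.62
eef_pos: [0.5111, 0.1817, 0.2097]
orientation: [-3.141, 0.0, -0.151]
contact_force: [0.4, -0.0, 0.4]
width: 0.0001
gripper_force: 0.0
clock: 8.45
eef_pos: [0.5113, -0.0699, 0.2283]
orientation: [-3.142, -0.0, -0.154]
contact_force: [0.1, 1.0, -0.6]
width: 0.0001
gripper_force: 0.0
```

View pics/crop2.png

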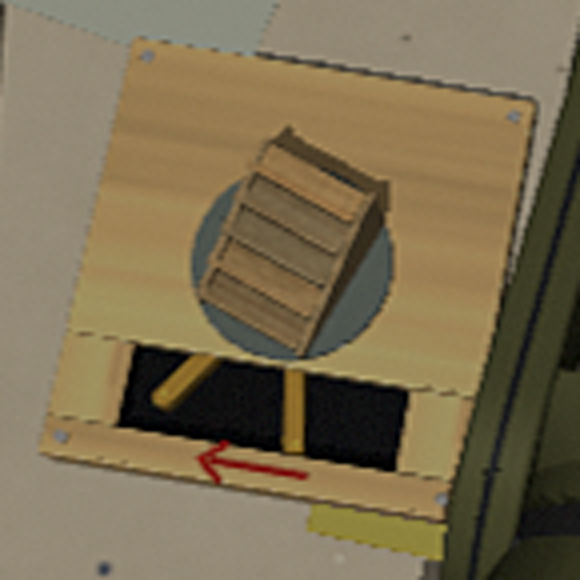

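The teeth now sit exactly where the tooth pattern started, (292,368–452) and (155,400). The stair has turned one eighth clockwise and the arm is clear, so I'm handing it in.

```bash
python3 -c "
from plant import r
print(r.close_job())"
```

```text
the job is handed in; nothing more can be done
None
```

The stair turntable's wheel was pushed one tooth (about 45°) along the red arrow, the fingers were withdrawn, and the job is handed in; no verdict was returned, the stair and platter were not knowingly touched, and the arm did not go near the jar turntable's slot.

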